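# Close up the valuables box on the windowsill

## Task

Close up the low valuables box before everyone goes swimming: push its loaded tray all the way into the open front, with the keys and the tin still in it, then press the lid straight down until it sits fully home on the box, its front skirt locking the tray in. Leave the other things on the sill standing where they are.

Things in the scene. Friction and masses are not known exactly. Their poses are not given: they have to be found in the camera images.
- drybox: Valuables box, fixed: white plastic housing 108 (x) x 106 (y), walls 5 thick, rim 46 mm above the sill, on a bamboo base board 6 thick, 124 wide, that sticks out 91 mm in front. Origin: at sill height under the housing's centre. x points from open front to back wall (the way the tray slides in), z up. Inside 96 wide; back wall's inner face, the tray's firm stop, at x = +49 mm.
- box_mouth (a point): Middle of the housing's open front, on the base board's top: 54 mm from the box's origin along -x, 6 mm above the sill.
- lid (a joint): The lid's travel: it slides straight down on four pins, 0 = fully raised, grows as it is pressed, 0.018 m = seated on the housing's rim (a firm stop). It starts 14 to 18 mm short of seated. A stiff seal resists with about 8 N all the way and the lid stays where it is left, without springing back.
- lid_top (a point): Centre of the lid's flat top: a pale wooden plate 120 (box x) x 118 (box y) x 8 mm covering the housing. Top 72 mm above the sill when fully raised, 54 mm when seated.
- skirt (a point): Middle of the lower edge of the lid's front skirt, 106 wide, 4 thick, hanging 18 mm below the plate; its inner face is 56 mm from the box's origin along -x. Raised, the tray passes beneath it. Seated, the edge is 28 mm above the sill: over the lip, in front of the tray's wall, so the lid seats only when the tray is in.
- tray: Loose grey plastic open tray 100 (x) x 90 (y) x 34 high, 3 mm walls, about 160 g, resting on the base board (underside 6 mm above the sill), partly in the box's front, 34 to 74 mm short of the back stop. Origin: centre of its underside, lip not counted; x points to the back of the box. At the stop its origin is at x = -1 mm in the box frame, its front wall 5 mm inside the skirt.
- lip_end (a point): Centre of the end face of the tray's solid push lip, which is 60 wide, 16 high (2 to 18 mm above the tray's underside) and sticks out 30 mm from the front wall. This point is 80 mm from the tray's origin along its -x and 10 mm above its underside. The lip still sticks out when the tray is home.
- keys: Steel key ring with one key, 58 mm long, 3 thick, 40 g, loose on the tray's floor. Origin: on its underside between ring and key.
- tin: Round aluminium balm tin, 34 across, 18 high, 30 g, loose on the tray's floor. Origin: centre of its underside.
- pump: Bystander: white pump dispenser of sunscreen, 50 across, 137 high, beside the box. Origin: centre of its underside.
- bottle: Bystander: aluminium drink bottle with a black screw cap, 70 across, 210 high, behind the box. Origin: centre of its underside.
- coaster: Bystander: round bamboo coaster, 100 across, 8 high, under the tumbler. Origin: centre of its underside.
- tumbler: Bystander: chunky green glass tumbler, 76 across, 95 high, on the coaster. Origin: centre of its underside.
- keeper: Bystander: purple figure-eight snorkel keeper, 56 x 30 x 8 mm, lying flat beside the box. Origin: centre of its underside.
- torch: Bystander: black dive torch lying down, 115 long, 34 across. Origin: under its middle, at sill height.
Things that resemble listed ones, but are neither listed nor needed, are in the scene too. There is more than one size of the tray; the one meant has the size given above.

How it is judged (in metres and radians):
On the way, in this order (a step that is already met when the one before it is completed fails the run):
1. the tray is all the way in (x of tray in the frame of drybox above -0.0065 m and angle between the x axis of tray and the x axis of drybox, either way round below 0.1 rad and angle between tray's own z axis and vertical below 0.05 rad), for 0.2 s.
2. the lid is pressed home with the tray in (all of step 1 and value of joint lid above 0.0165 m), for 0.2 s.
At the end, for the whole second after the job is handed in: The tray is in the box, at most 5.5 mm short of the back stop and behind the lid's skirt, lying flat; the lid is within 1.5 mm of its seated position; the keys and the tin lie in the tray; all at rest (all of step 2 and x of keys in the frame of tray between -0.05 and 0.05 m and y of keys in the frame of tray between -0.045 and 0.045 m and z of keys in the frame of tray between -0.002 and 0.03 m and x of tin in the frame of tray between -0.05 and 0.05 m and y of tin in the frame of tray between -0.045 and 0.045 m and z of tin in the frame of tray between -0.002 and 0.03 m and linear speed of tray below 0.02 m/s); the robot touches nothing.
It fails at once if the green glass tumbler is knocked over or shoved more than 40 mm (distance of tumbler from where it was at the start of the episode above 0.04 m or angle between tumbler's own z axis and vertical above 0.5 rad).
It fails at once if the drink bottle is knocked over or shoved more than 40 mm (distance of bottle from where it was at the start of the episode above 0.04 m or angle between bottle's own z axis and vertical above 0.5 rad).
It fails at once if the pump dispenser is knocked over or shoved more than 40 mm (distance of pump from where it was at the start of the episode above 0.04 m or angle between pump's own z axis and vertical above 0.5 rad).
It fails at once if the snorkel keeper, the coaster or the dive torch is shoved more than 40 mm (distance of any of keeper, coaster, torch from where it was at the start of the episode above 0.04 m).
It also fails if it takes over 45 s, if anything falls off the work surface, if the arm or the gripper's body presses on something with over 40 N, if the wrist force passes 120 N, or if a joint passes its speed limit or range.

## Robot

A 7-joint arm with a two-finger parallel gripper is mounted at the origin on the work surface. World frame = base frame: x ahead of the robot, y to its left, z up, the work surface at z = 0. Lengths are in m, angles in degrees, forces in N, time in s.
With the tool pointing down it reaches from about 0.425 to 0.875 m from the base axis. Payload 8.4 kg.
Tool frame: the origin (TCP) lies at the very end of the fingers, on their centre line; the grasp point (between the pads) lies 19 mm behind it; z points along the fingers, y is the line along which they close (so a half turn about z gives the same grasp; the last joint's range is limited). The gripper opens to 87 mm and grips with 3 to 60 N. Pads are 19 mm wide; open, the fingers measure 117 mm over their backs; the gripper's body (75 mm by 190 mm) begins 51 mm behind the grasp point.
Start: joints at [-71.803, 19.091, 2.286, 83.961, -0.768, 76.965, -3.352], TCP at [0.263, 0.594, 0.19] pointing down, gripper open.
Joint ranges: [-147.57, 147.57], [-21.85, 119.76], [-74.77, 79.35], [14.55, 137.4], [-85.83, 265.84], [4.83, 119.75], [-152.11, 152.11]. Speed limits (degrees/s): [127.2, 127.2, 159.86, 159.86, 180, 180, 180].

## Interface

Orientations are given as [roll, pitch, yaw] about the fixed x, y, z axes, in that order (R = Rz(yaw) Ry(pitch) Rx(roll)).
In Python, from plant import robot, imaging, workorder, spotter gives the robot as it stands.
- The arm moves only by the shell command python3 -m creep 'ROWS' [FORCE]. ROWS is JSON, a list of rows, each a list of 7 numbers: the shift along the tool's x, y, z in units of 0.3 m (1.0 is 0.3 m), then the turn, a rotation vector about the tool's x, y, z in units of 180 degrees (1.0 is 180 degrees), then the opening, from 0 (shut) to 1 (fully open). In form: [[tx, ty, tz, ax, ay, az, jaw], ...]. A call has 1 to 10 rows; each row is the pose to reach, as a shift and turn from the pose commanded when the call began, along the tool's axes at that moment, turning the shorter way round; what a row does not reach only later rows make up. A row lasts 1/10 s, in which the tool goes at most 50 mm and 8.59 degrees, less where a joint would pass 70% of its speed; a pose out of reach is approached as far as the arm can. A call with a number of a shift or a turn outside -1 to 1 is refused whole. A call with a gripper value outside its range is refused whole. The fingers move at their own pace and stop on an object; FORCE is the grip in N (left out, the last holds). Time passes only in rows, so rows that repeat a pose let the fingers close. It gives the time, the measured TCP pose, the force, the opening and the grip force at its end, in the units of the state.
- robot.state(): the state, without advancing time (a new reading comes with each control period).
- imaging.grab_frame(name): name is "scene" or "top" or "wrist"; returns the picture (480x640x3 uint8, red, green, blue); there is no depth.
- imaging.camera_model(name): a dict with "fx", "fy", "cx", "cy" (pixels), "world_to_cam" (4x4, takes a point from world to camera coordinates). Camera axes: x right, y down, z forward; pixel columns grow to the right and rows downward; lengths in m; the calibration is good to about 2 mm. A picture is of the moment at which its call begins: read the wrist's pose just before it. camera_model takes no time and is no camera call; for the wrist camera it gives the pose at the moment of the call.
- workorder.hand_in(): hands the job in; it is judged then, once.
Trained networks look in the newest picture that a camera, given by its name, has taken for a name from the list of things; names that differ only in an ending like _2 or _b are one class to them, and where a whole thing is asked for, a point or a joint stands for the part that bears it (a point fixed in the world has none). Each returns a list of dicts, best first, with "confidence" (0 to 1); they miss things now and then, are a little off and sometimes report something else, mostly with a low value. They report only what shows in the picture. A call takes as long as a camera call. They do not tell look-alikes from the thing itself.
- spotter.outline_of(camera, thing): "region" (480x640 bool, what is visible of it) and "rect" ([left, top, right, bottom] in pixels, round what is visible of it).
- spotter.mark_of(camera, thing): "centre" ([column, row] in pixels: a listed point, or the origin of a listed thing).
The state is a dict: "t": time; "joints": joint angles; "dq": joint speeds; "joint_torque": joint torques, N m; "tool_pos": TCP position; "tcp_rot": TCP orientation; "ft_force": force on the tool from outside, world axes, zero at the start; "moment": the same for the moment, N m; "width": finger opening in m; "finger_force": force on a finger pad.
Only numpy, scipy, OpenCV 4.12 (cv2) and the standard library are available. Lean on these libraries where they do the work, as an engineer would, in place of code of your own. Each camera call takes 0.05 s, during which the arm holds its last target. There are 200 camera calls.

## Working session

There is one attempt and no reset: what is moved stays moved. The work goes in short steps, Python scripts to look and compute and a shell command to move; the robot and the scene stay as the last step left them, time stands still between calls to the robot, and variables do not carry over. Pictures are saved under pics/ and viewed, at most 12 in all, crops included, and the job is handed in when it is done.

```bash
ls; mkdir -p pics; cat > h.py <<'E'
import numpy as np, cv2
from plant import robot, imaging, workorder, spotter
def ray(cam,px):
    m=imaging.camera_model(cam); T=np.linalg.inv(np.array(m["world_to_cam"]))
    d=T[:3,:3]@np.array([(px[0]-m["cx"])/m["fx"],(px[1]-m["cy"])/m["fy"],1]); return T[:3,3],d
def at_z(cam,px,z):
    o,d=ray(cam,px); return o+d*(z-o[2])/d[2]
def proj(cam,p):
    m=imaging.camera_model(cam); c=np.array(m["world_to_cam"])@np.append(p,1)
    return np.array([m["fx"]*c[0]/c[2]+m["cx"],m["fy"]*c[1]/c[2]+m["cy"]])
def save(cam,name):
    f=imaging.grab_frame(cam); cv2.imwrite("pics/"+name+".png",f[:,:,::-1]); return f
E
python3 - <<'E'
from h import *
print(robot.state())
Z={"box_mouth":.006,"lid_top":.071,"skirt":.046,"lip_end":.016,"tray":.006,"drybox":0,"tin":.009,"pump":0,"bottle":0,"tumbler":.008,"torch":0,"keeper":0,"keys":.009}
for c in("top","scene"):
    save(c,c)
    for k,z in Z.items():
        for r in spotter.mark_of(c,k)[:3]:
            print(c,k,round(r["confidence"],2),np.round(r["centre"],1),np.round(at_z(c,r["centre"],z),4))
print(robot.state()["t"])
E
```

```text
pics
{'t': 0.0, 'joints': array([-71.8033552 ,  19.13126942,   2.28320786,  84.01370022,
        -0.768685  ,  76.96507425,  -3.35398512]), 'dq': array([-0.19627698, -0.0090331 , -0.06769734, -0.07441522, -0.08597643,
        0.052382  ,  0.02280268]), 'joint_torque': array([-1.40693650e-03, -6.56343985e+01,  1.33449689e+00, -4.03804028e+01,
       -5.97584993e-02,  4.45761869e-02,  1.87189439e-04]), 'tool_pos': array([0.2629302 , 0.59385201, 0.18904194]), 'tcp_rot': array([-1.79905315e+02,  5.06625834e-03,  1.56117523e+02]), 'ft_force': array([0.17688777, 0.08944348, 0.59527309]), 'moment': array([-0.06005473,  0.008232  , -0.02823974]), 'finger_force': 0.0, 'width': 0.08732935039113739}
top lid_top 0.63 [357.6 236.5] [ 0.5659 -0.1378  0.071 ]
top skirt 0.91 [325.8 250.4] [ 0.5442 -0.0765  0.046 ]
top skirt 0.39 [354.3 237.7] [ 0.5686 -0.1331  0.046 ]
top lip_end 0.9 [282.9 269.7] [0.5114 0.0105 0.016 ]
top lip_end 0.68 [369.2 412.3] [ 0.2354 -0.1536  0.016 ]
top lip_end 0.56 [479.9 200.3] [ 0.6486 -0.3965  0.016 ]
top tray 0.97 [511.6 254.2] [ 0.5365 -0.4556  0.006 ]
top tray 0.94 
[... 915 characters left out ...]
814  0.046 ]
scene lip_end 0.98 [193.8 229.7] [ 0.6357 -0.3885  0.016 ]
scene lip_end 0.63 [347.7 252.7] [ 0.5074 -0.0009  0.016 ]
scene tray 0.94 [199.8 204.2] [ 0.5467 -0.4409  0.006 ]
scene tray 0.93 [316.3 252.6] [ 0.539  -0.0743  0.006 ]
scene tray 0.72 [306.4 173. ] [ 0.2894 -0.2471  0.006 ]
scene drybox 0.97 [289.7 253.9] [ 0.5718 -0.1341  0.    ]
scene pump 0.93 [283.7 293.4] [ 0.6824 -0.084   0.    ]
scene bottle 0.7 [233.6 252.3] [ 0.6376 -0.2625  0.    ]
scene tumbler 0.56 [289.2 235.1] [ 0.5237 -0.1644  0.008 ]
scene torch 0.76 [427.3 259.7] [0.4168 0.1818 0.    ]
scene keeper 0.45 [291.2 223.4] [ 0.4796 -0.1853  0.    ]
scene keys 0.45 [316.7 246.6] [ 0.5233 -0.0819  0.009 ]
1.4
```

```bash
python3 - <<'E'
import cv2
a=cv2.imread("pics/top.png")[140:360,160:480]
cv2.imwrite("pics/topc.png",cv2.resize(a,(800,550),interpolation=cv2.INTER_CUBIC))
E
```

```text
(no output)
```

View pics/topc.png

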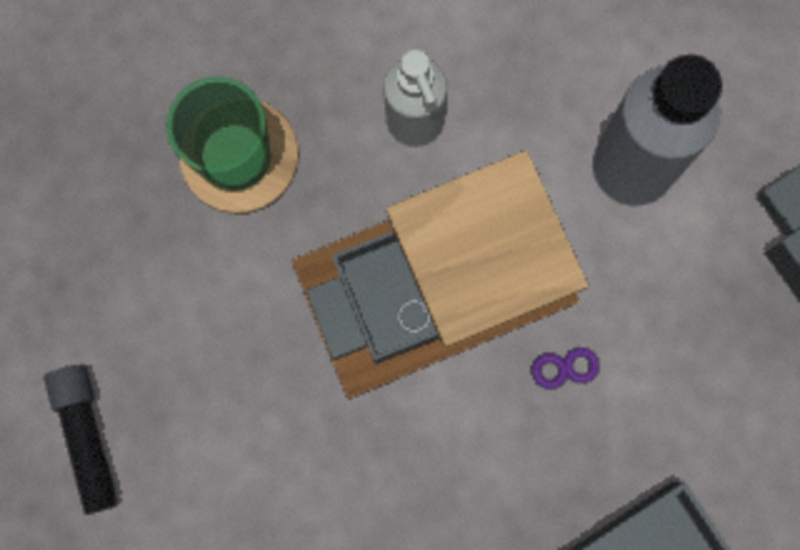

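View pics/scene.png

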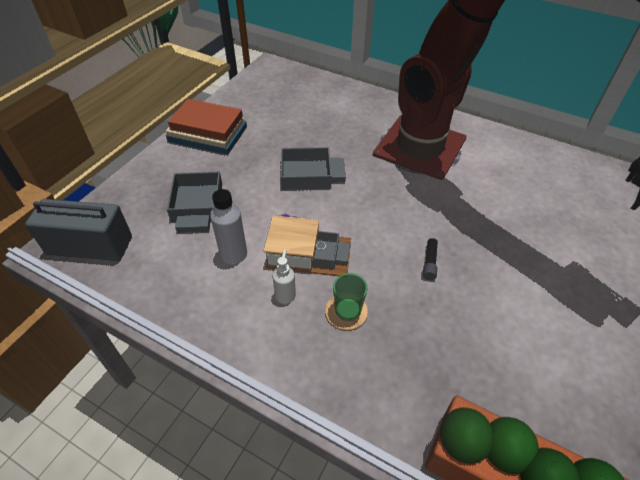

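The top crop shows the box lid corners at crop (388,210), (527,152), (587,288), (446,345), the board's front corners at (293,260) and (348,398), and the lip end edge at (307,290)-(333,357). The tray in the box is the right one: its lip is free and its front faces the torch. The scene picture shows two larger look-alike trays standing apart from it.

```bash
python3 - <<'E'
from h import *
from scipy.optimize import least_squares
f=lambda u,v:np.array([u,v])/2.5+[160,140]-.3
obs=[];
# unknown: x,y,yaw, lid height h ; box-frame points
L=[((-60,59),(388,210)),((60,59),(527,152)),((60,-59),(587,288)),((-60,-59),(446,345))]
B=[((-145,62),(293,260)),((-145,-62),(348,398))]
def w(p,q,z):
    c,s=np.cos(p[2]),np.sin(p[2]); x,y=np.array(q)/1e3
    return np.array([p[0]+c*x-s*y,p[1]+s*x+c*y,z])
def res(p):
    return np.concatenate([proj("top",w(p,q,p[3]))-f(*u) for q,u in L]+[proj("top",w(p,q,.006))-f(*u) for q,u in B])
r=least_squares(res,[.57,-.134,-1.2,.07]); p=r.x
print(p,np.degrees(p[2]),np.round(r.fun,1))
a=np.array([np.cos(p[2]),np.sin(p[2])]); n=np.array([-a[1],a[0]])
for name,uv,z in[("lipL",(307,290),.024),("lipR",(333,357),.024),("trayFL",(337,258),.04),("trayFR",(376,361),.04)]:
    d=at_z("top",f(*uv),z)[:2]-p[:2]; print(name,d@a,d@n)
print("yaw tcp",robot.state()["tcp_rot"], robot.state()["tool_pos"])
for k in ("pump","bottle","tumbler","keeper","torch"):
  pass
for nme,q in(("pump",(.685,-.086)),("bottle",(.639,-.262)),("tumbler",(.6555,.0762)),("keeper",(.475,-.19)),("torch",(.418,.183))):
    d=np.array(q)-p[:2]; print(nme,d@a,d@n)
E
```

```text
[ 0.56465444 -0.13301225 -1.18946752  0.05259637] -68.15146868279948 [-0.3 -0.2 -0.1  0.1  0.5 -0.2  0.1  0.9 -0.5 -0.7  0.4 -0.1]
lipL -0.14288215979446867 0.02931376197074849
lipR -0.14392133314865022 -0.028701394371804606
trayFL -0.11098213210701549 0.040967655154723594
trayFR -0.11376867011117386 -0.04653957800016068
yaw tcp [-1.79993691e+02  8.22538290e-05  1.56117523e+02] [0.26311824 0.59431093 0.18991467]
pump 0.001151696791245399 0.12919705994174588
bottle 0.1473906898138657 0.021002065049514285
tumbler -0.16037617633380102 0.1621794219508397
keeper 0.019529100551432484 -0.10442286864105951
torch -0.34789144475750755 -0.01851511063934489
```

```bash
cat >> h.py <<'E'
from scipy.spatial.transform import Rotation as Ro
P=[.5651,-.1337,-1.1895]   # box pose
def bw(x,y,z):
    c,s=np.cos(P[2]),np.sin(P[2]); return np.array([P[0]+c*x-s*y,P[1]+s*x+c*y,z])
def wb(p):
    c,s=np.cos(P[2]),np.sin(P[2]); d=np.array(p)[:2]-P[:2]; return np.array([c*d[0]+s*d[1],-s*d[0]+c*d[1],p[2]])
def go(target,yaw=None):
    s=robot.state(); R=Ro.from_euler("xyz",s["tcp_rot"],degrees=True)
    t=R.inv().apply(np.array(target)-s["tool_pos"])/.3
    G=Ro.from_euler("xyz",[180,0,np.degrees(P[2])+180 if yaw is None else yaw],degrees=True)
    print("rows:",np.round(t,4),np.round((R.inv()*G).as_rotvec()/np.pi,4)," now box:",np.round(wb(s["tool_pos"]),4),"F",np.round(s["ft_force"],1),"t",s["t"],"w",s["width"])
E
python3 - <<'E'
from h import *
from scipy.optimize import least_squares
import h
f=lambda u,v:np.array([u,v])/2.5+[160,140]-.3
L=[((-60,59),(388,210)),((60,59),(527,152)),((60,-59),(587,288)),((-60,-59),(446,345))]
B=[((-145,62),(293,260)),((-145,-62),(348,398))]
for z in(.055,.070):
    def res(p):
        h.P[:]=p
        return np.concatenate([proj("top",bw(q[0]/1e3,q[1]/1e3,z))-f(*u) for q,u in L]+[proj("top",bw(q[0]/1e3,q[1]/1e3,.006))-f(*u) for q,u in B])
    r=least_squares(res,[.57,-.134,-1.2]); print(z,r.x,np.round(r.fun,1))
h.P[:]=r.x
for c,k,px,z in(("scene","lid",[289.2,235],.07),("scene","lip",[347.7,252.7],.016),("top","lip",[282.9,269.7],.016),("scene","dry",[289.7,253.9],0),("top","dry",[352.6,242.9],0),("top","skirt",[325.8,250.4],.046)):
    print(k,wb(at_z(c,px,z)))
print(bw(-.185,0,.19)); go(bw(-.185,0,.19))
E
```

```text
0.055 [ 0.56429699 -0.13292343 -1.19054979] [-0.4 -0.3 -0.  -0.   0.6 -0.2  0.   0.9 -0.5 -0.6  0.3  0.1]
0.07 [ 0.56204872 -0.13235714 -1.19734028] [-0.7 -1.2  0.7 -0.9  1.4  0.  -0.3  1.1 -0.8 -0.  -0.4  0.8]
lid [0.0043121  0.00456809 0.07      ]
lip [-0.14231713 -0.00289308  0.016     ]
lip [-0.15143946  0.00497306  0.016     ]
dry [0.00522981 0.00845008 0.        ]
dry [0.00171635 0.00445207 0.        ]
skirt [-0.05853143  0.00374485  0.046     ]
[0.49455416 0.03989118 0.19      ]
rows: [-1.4536e+00 -1.3775e+00 -1.0000e-04] [-0.      0.      0.2484]  now box: [-0.7856 -0.0132  0.1899] F [-0.  -0.1 -0.3] t 1.4 w 0.08693989860548568
```

```bash
sed -i 's/^P=.*/P=[.565,-.133,-1.192]/' h.py
python3 -m creep '[[-0.15,-0.14,0,0,0,0.03,0.35],[-0.3,-0.28,0,0,0,0.06,0.35],[-0.45,-0.42,0,0,0,0.09,0.35],[-0.6,-0.56,0,0,0,0.12,0.35],[-0.72,-0.69,0,0,0,0.16,0.35],[-0.72,-0.69,0,0,0,0.2,0.35],[-0.72,-0.69,0,0,0,0.25,0.35],[-0.72,-0.69,0,0,0,0.25,0.35]]'
python3 -c "
from h import *
go(bw(-.185,0,.19))"
```

```text
t: 2.2
tool_pos: [0.3775, 0.3167, 0.1905]
tcp_rot: [180.0, -0.1, 110.8]
ft_force: [0.1, 0.6, -0.5]
width: 0.0338
finger_force: 0.0
rows: [-1.0066e+00  4.2300e-02  6.0000e-04] [ 0.0002 -0.0003 -0.005 ]  now box: [-0.4871 -0.008   0.1905] F [ 0.1  0.6 -0.5] t 2.2 w 0.03383334360066103
```

```bash
python3 -m creep '[[-0.15,0.01,0,0,0,-0.005,0.35],[-0.3,0.02,0,0,0,-0.005,0.35],[-0.45,0.03,0,0,0,-0.005,0.35],[-0.6,0.04,0,0,0,-0.005,0.35],[-0.75,0.04,0,0,0,-0.005,0.35],[-0.87,0.042,0,0,0,-0.005,0.35],[-0.96,0.042,0,0,0,-0.005,0.35],[-0.96,0.042,0,0,0,-0.005,0.35],[-0.96,0.042,0,0,0,-0.005,0.35]]'
python3 - <<'E'
from h import *
go(bw(-.185,0,.19)); save("wrist","w1")
for k,z in(("lip_end",.016),("skirt",.052),("box_mouth",.006),("lid_top",.071),("tray",.006),("tin",.009),("keys",.009)):
    for r in spotter.mark_of("wrist",k)[:2]: print(k,round(r["confidence"],2),np.round(r["centre"]),np.round(wb(at_z("wrist",r["centre"],z)),4))
E
```

```text
t: 3.1
tool_pos: [0.4925, 0.0546, 0.1899]
tcp_rot: [-180.0, -0.0, 112.2]
ft_force: [0.1, 0.8, 0.8]
width: 0.0304
finger_force: 0.0
rows: [-0.0537 -0.0071 -0.0003] [-0.    -0.     0.003]  now box: [-0.2011  0.002   0.1899] F [0.1 0.8 0.8] t 3.1 w 0.030439507061580384
lip_end 0.67 [316. 260.] [-0.1469 -0.0046  0.016 ]
lip_end 0.59 [  2. 293.] [-0.1095 -0.3215  0.016 ]
lid_top 0.72 [316. 418.] [-0.0068 -0.0041  0.071 ]
tray 0.88 [ 52. 376.] [-0.0032 -0.2987  0.006 ]
tray 0.85 [315. 326.] [-0.0679 -0.0061  0.006 ]
keys 0.61 [297. 335.] [-0.059 -0.025  0.009]
```

View pics/w1.png

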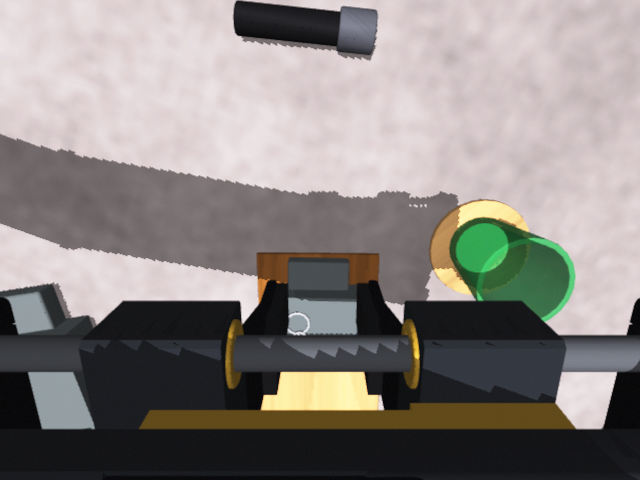

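The wrist view shows the board's front edge at (257,253)-(379,253), with the lip end top edge at (289,258)-(350,260). Edges are nearly level, so the yaw matches.

```bash
python3 - <<'E'
from h import *
for n,px,z in(("bL",(257,254),.006),("bR",(379,254),.006),("lL",(289,258),.024),("lR",(350,260),.024),("lidL",(261,411),.07),("lidR",(381,411),.07)): 
    q=at_z("wrist",px,z); print(n,np.round(wb(q),4))
go(bw(-.17,0,.19))
E
```

```text
bL [-0.1485 -0.0646  0.006 ]
bR [-0.1491  0.058   0.006 ]
lL [-0.1509 -0.031   0.024 ]
lR [-0.1492  0.0277  0.024 ]
lidL [-0.013  -0.0565  0.07  ]
lidR [-0.0137  0.0575  0.07  ]
rows: [-1.023e-01 -6.000e-03 -1.000e-04] [-0.     -0.      0.0022]  now box: [-0.2007  0.0016  0.19  ] F [ 0.1  0.4 -0.6] t 3.5 w 0.030791972100065332
```

```bash
python3 -m creep '[[-0.04,-0.012,0.12,0,0,0.001,0.35],[-0.04,-0.012,0.24,0,0,0.001,0.35],[-0.04,-0.012,0.36,0,0,0.001,0.35],[-0.04,-0.012,0.46,0,0,0.001,0.35],[-0.04,-0.012,0.54,0,0,0.001,0.35],[-0.04,-0.012,0.583,0,0,0.001,0.35],[-0.04,-0.012,0.583,0,0,0.001,0.35],[-0.04,-0.012,0.583,0,0,0.001,0.35]]'
python3 -c "
from h import *
go(bw(-.09,-.002,.015))"
```

```text
t: 4.3
tool_pos: [0.4941, 0.0411, 0.0159]
tcp_rot: [180.0, 0.0, 111.8]
ft_force: [-0.1, -0.2, 0.9]
width: 0.0303
finger_force: 0.0
rows: [-0.3265 -0.0025  0.003 ] [0.0002 0.0001 0.0008]  now box: [-0.1879 -0.0015  0.0159] F [-0.1 -0.2  0.9] t 4.3 w 0.030331240140775036
```

```bash
python3 -m creep '[[-0.03,0,0,0,0,0,0.35],[-0.06,0,0,0,0,0,0.35],[-0.08,0,0,0,0,0,0.35],[-0.095,0,0,0,0,0,0.35],[-0.11,0,0,0,0,0,0.35],[-0.125,0,0,0,0,0,0.35],[-0.14,0,0,0,0,0,0.35],[-0.155,0,0,0,0,0,0.35],[-0.17,0,0,0,0,0,0.35],[-0.185,0,0,0,0,0,0.35]]'
python3 - <<'E'
from h import *
go(bw(-.09,-.002,.015)); save("top","t2")
for r in spotter.mark_of("top","lip_end")[:3]: print(r["confidence"],wb(at_z("top",r["centre"],.016)))
E
```

```text
t: 5.3
tool_pos: [0.5143, -0.0108, 0.0151]
tcp_rot: [-180.0, -0.0, 111.8]
ft_force: [0.4, 0.0, -0.2]
width: 0.0303
finger_force: 0.0
rows: [-0.1409 -0.0005  0.0002] [-0.     -0.      0.0008]  now box: [-0.1323 -0.002   0.0151] F [ 0.4  0.  -0.2] t 5.3 w 0.030346420503066206
0.98 [ 0.27632646 -0.02137052  0.016     ]
```

```bash
python3 -m creep '[[-0.013,0,0,0,0,0,0.35],[-0.026,0,0,0,0,0,0.35],[-0.039,0,0,0,0,0,0.35],[-0.052,0,0,0,0,0,0.35],[-0.065,0,0,0,0,0,0.35],[-0.078,0,0,0,0,0,0.35],[-0.09,0,0,0,0,0,0.35],[-0.1,0,0,0,0,0,0.35],[-0.11,0,0,0,0,0,0.35],[-0.118,0,0,0,0,0,0.35]]'
python3 -m creep '[[-0.004,0,0,0,0,0,0.35],[-0.008,0,0,0,0,0,0.35],[-0.012,0,0,0,0,0,0.35],[-0.015,0,0,0,0,0,0.35]]'
python3 - <<'E'
from h import *
go(bw(-.09,-.002,.015)); save("top","t3"); save("scene","s3")
E
```

```text
t: 6.4
tool_pos: [0.5274, -0.0436, 0.015]
tcp_rot: [-180.0, 0.0, 111.8]
ft_force: [0.0, -0.2, -0.5]
width: 0.0306
finger_force: 0.0
t: 6.8
tool_pos: [0.529, -0.0476, 0.0151]
tcp_rot: [180.0, 0.0, 111.8]
ft_force: [-0.5, 0.4, -0.5]
width: 0.0306
finger_force: 0.0
rows: [-0.0089 -0.0006  0.0003] [0.     0.     0.0008]  now box: [-0.0927 -0.0018  0.0151] F [-0.5  0.4 -0.5] t 6.8 w 0.030569825941139807
```

Creep on in small steps until the back stop is felt.

```bash
for i in 1; do python3 -m creep '[[-0.004,0,0,0,0,0,0.35],[-0.008,0,0,0,0,0,0.35],[-0.012,0,0,0,0,0,0.35],[-0.012,0,0,0,0,0,0.35]]'; done
python3 -c "
from h import *
go(bw(-.09,-.002,.015)); save('wrist','w3')"
```

```text
t: 7.3
tool_pos: [0.5304, -0.0511, 0.0151]
tcp_rot: [-180.0, 0.0, 111.8]
ft_force: [0.5, -0.3, -0.9]
width: 0.0305
finger_force: 0.0
rows: [ 0.0038 -0.0004  0.0003] [-0.      0.      0.0007]  now box: [-0.0889 -0.0019  0.0151] F [ 0.5 -0.3 -0.9] t 7.3 w 0.030458022684011692
```

View pics/w3.png

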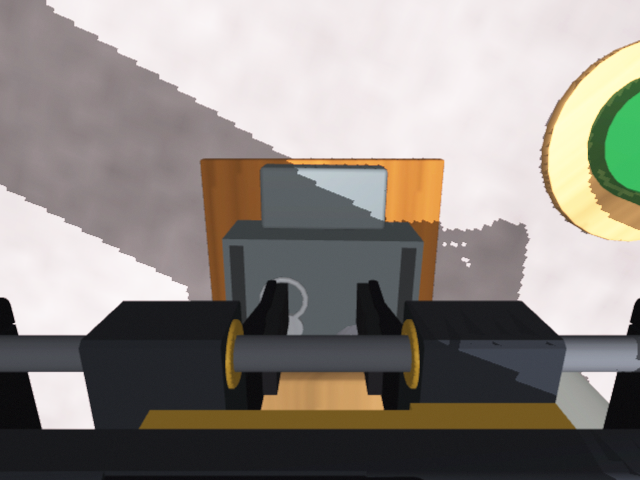

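The wrist view shows the lip still by the board's front edge (261-386, 165-228), so the tray has not moved while the fingers appear beyond it. I'll check where the TCP projects and look at the scene.

```bash
python3 - <<'E'
from h import *
s=robot.state(); print(s["tool_pos"],proj("wrist",s["tool_pos"]),proj("top",s["tool_pos"]),proj("scene",s["tool_pos"]))
m=imaging.camera_model("wrist"); T=np.linalg.inv(np.array(m["world_to_cam"])); print(T.round(3),m["fx"])
for n,x,y,z in(("lip",-.145,0,.016),("lipL",-.145,.03,.024),("lid",-.06,0,.07)): print(n,proj("wrist",bw(x,y,z)))
f=save("scene","s4")[180:320,230:410]; g=save("top","t4")[180:320,250:410]
cv2.imwrite("pics/c4.png",np.hstack([cv2.resize(f,(400,311)),cv2.resize(g,(356,311))])[:,:,::-1])
E
```

```text
[ 0.53036864 -0.05100195  0.01506942] [323.70919296 277.15573044] [313.31337603 259.9343366 ] [325.99181665 251.56278141]
[[ 0.929  0.354  0.107  0.5  ]
 [ 0.37  -0.889 -0.271  0.024]
 [-0.001  0.291 -0.957  0.21 ]
 [ 0.     0.     0.     1.   ]] 399.0983836080215
lip [327.72159935 170.3269286 ]
lipL [392.67373768 172.63209271]
lid [328.43377064 393.21918226]
```

View pics/c4.png

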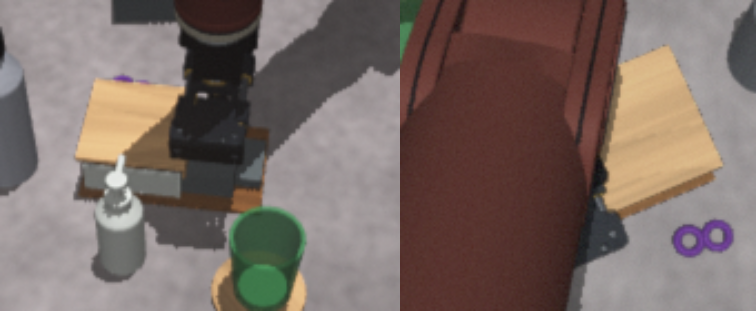

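The tray has not moved and there is no contact force, so the fingers must have gone over it. I'll test this with a zoomed crop of the fingertips and a camera pose solved from the box's own known points.

```bash
python3 - <<'E'
from h import *
a=cv2.imread("pics/w3.png")[140:420,190:460]; cv2.imwrite("pics/w3c.png",cv2.resize(a,(578,600),interpolation=cv2.INTER_NEAREST))
s=robot.state(); m=imaging.camera_model("wrist")
R=Ro.from_euler("xyz",s["tcp_rot"],degrees=True)
for w in(.0153,.0253):
  for z in(0,-.019,-.035): print(w,z,[proj("wrist",s["tool_pos"]+R.apply([dx,w*q,z])).round() for q in(1,-1) for dx in(-.0095,.0095)])
print([proj("wrist",bw(x,y,z)).round() for x,y,z in((-.145,-.062,.006),(-.145,.062,.006),(-.115,-.045,.04),(-.115,.045,.04),(-.06,-.059,.07),(-.06,.059,.07))])
E
```

```text
0.0153 0 [array([352., 294.]), array([353., 260.]), array([295., 294.]), array([294., 260.])]
0.0153 -0.019 [array([355., 310.]), array([356., 274.]), array([292., 310.]), array([292., 274.])]
0.0153 -0.035 [array([358., 327.]), array([359., 288.]), array([290., 327.]), array([289., 288.])]
0.0253 0 [array([371., 294.]), array([372., 260.]), array([276., 294.]), array([275., 260.])]
0.0253 -0.019 [array([376., 310.]), array([377., 274.]), array([272., 310.]), array([270., 274.])]
0.0253 -0.035 [array([380., 327.]), array([382., 288.]), array([268., 327.]), array([266., 288.])]
[array([205., 168.]), array([450., 168.]), array([227., 245.]), array([429., 245.]), array([186., 393.]), array([470., 394.])]
```

View pics/w3c.png

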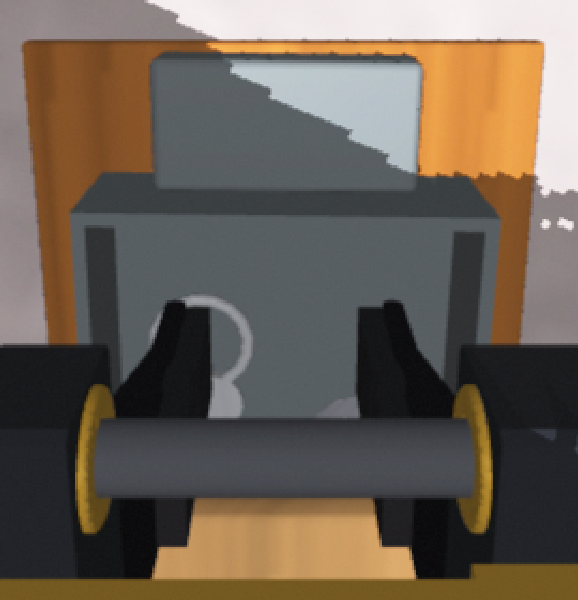

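The fingertips appear about 35 mm short of the reported TCP, so they passed over the tray's 40 mm walls. I'll back out along the same line and probe the bare sill in front of the board to find the true fingertip height.

```bash
python3 -m creep '[[0.06,0,0,0,0,0,0.35],[0.14,0,0,0,0,0,0.35],[0.22,0,0,0,0,0,0.35],[0.3,0,0,0,0,0,0.35],[0.36,0,0,0,0,0,0.35],[0.38,0,0,0,0,0,0.35],[0.38,0,0,0,0,0,0.35]]'
python3 -m creep '[[0,0,0.015,0,0,0,0.35],[0,0,0.03,0,0,0,0.35],[0,0,0.04,0,0,0,0.35],[0,0,0.04,0,0,0,0.35]]'
python3 -c "
from h import *
go(bw(-.2,-.002,.015))"
```

```text
t: 8.15
tool_pos: [0.4879, 0.0555, 0.0151]
tcp_rot: [180.0, -0.0, 111.9]
ft_force: [-0.5, -0.4, 0.0]
width: 0.0304
finger_force: 0.0
t: 8.55
tool_pos: [0.4876, 0.0542, 0.0024]
tcp_rot: [-179.9, 0.0, 111.8]
ft_force: [0.1, 0.6, -0.2]
width: 0.0301
finger_force: 0.0
rows: [-0.0084  0.0022 -0.0421] [-0.0004  0.0001  0.0004]  now box: [-0.2025 -0.0027  0.0024] F [ 0.1  0.6 -0.2] t 8.55 w 0.030088929047266566
```

```bash
python3 -m creep '[[0,0,0.01,0,0,0,0.35],[0,0,0.02,0,0,0,0.35],[0,0,0.03,0,0,0,0.35],[0,0,0.03,0,0,0,0.35]]'
python3 -c "
from h import *
go(bw(-.2,-.002,.015)); save('wrist','w5')"
```

```text
t: 8.95
tool_pos: [0.4876, 0.0549, -0.0064]
tcp_rot: [-180.0, 0.0, 111.8]
ft_force: [0.3, -0.6, -0.4]
width: 0.0304
finger_force: 0.0
rows: [-0.0106  0.0014 -0.0713] [-0.0002  0.      0.0008]  now box: [-0.2032 -0.0024 -0.0064] F [ 0.3 -0.6 -0.4] t 8.95 w 0.03039706046206613
```

View pics/w5.png

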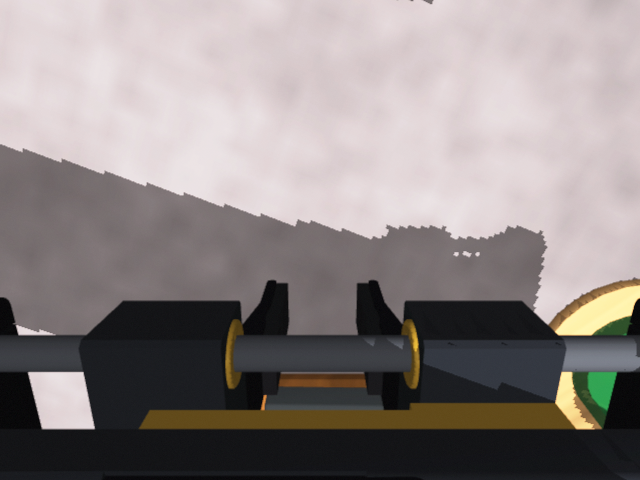

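The wrist view shows the fingers at (270-288, 283) and (358-375, 283), hanging clear of the sill though the TCP reads below it. I'll keep probing.

```bash
python3 -m creep '[[0,0,0.01,0,0,0,0.35],[0,0,0.02,0,0,0,0.35],[0,0,0.03,0,0,0,0.35],[0,0,0.04,0,0,0,0.35],[0,0,0.04,0,0,0,0.35]]'
python3 -m creep '[[0,0,0.007,0,0,0,0.35],[0,0,0.013,0,0,0,0.35],[0,0,0.013,0,0,0,0.35]]'
```

```text
t: 9.5
tool_pos: [0.4876, 0.0548, -0.0184]
tcp_rot: [-180.0, 0.0, 111.8]
ft_force: [0.4, -0.2, 0.5]
width: 0.0304
finger_force: 0.0
t: 9.8
tool_pos: [0.4878, 0.0549, -0.022]
tcp_rot: [-180.0, 0.0, 111.8]
ft_force: [-0.7, 0.2, -0.7]
width: 0.0303
finger_force: 0.0
```

```bash
python3 -m creep '[[0,0,0.007,0,0,0,0.35],[0,0,0.013,0,0,0,0.35],[0,0,0.013,0,0,0,0.35]]'
python3 -m creep '[[0,0,0.005,0,0,0,0.35],[0,0,0.01,0,0,0,0.35],[0,0,0.01,0,0,0,0.35]]' | sed -n '2p;4p'
```

```text
t: 10.1
tool_pos: [0.4878, 0.0549, -0.026]
tcp_rot: [-180.0, 0.0, 111.8]
ft_force: [0.3, -0.7, -0.0]
width: 0.0305
finger_force: 0.0
tool_pos: [0.4878, 0.0549, -0.0289]
ft_force: [-0.1, 0.8, 0.6]
```

```bash
python3 -m creep '[[0,0,0.005,0,0,0,0.35],[0,0,0.01,0,0,0,0.35],[0,0,0.01,0,0,0,0.35]]' | sed -n '2p;4p'
python3 -m creep '[[0,0,0.005,0,0,0,0.35],[0,0,0.008,0,0,0,0.35],[0,0,0.008,0,0,0,0.35]]' | sed -n '2p;4p'
```

```text
tool_pos: [0.4878, 0.0549, -0.0319]
ft_force: [0.6, -0.3, 0.1]
tool_pos: [0.4879, 0.0549, -0.0323]
ft_force: [-13.8, -2.9, 33.8]
```

Contact: the fingertips touch the sill when the TCP reads -32 mm, so the true tip height is the reading + 32 mm. I'll lift off, then check how low the gripper body hangs against the scene picture.

```bash
python3 -m creep '[[0,0,-0.02,0,0,0,0.35],[0,0,-0.05,0,0,0,0.35],[0,0,-0.05,0,0,0,0.35]]'
python3 - <<'E'
from h import *
for z in(.085,.10,.117): print(z,proj("scene",bw(-.089-.0375,.093,z)).round(1),proj("scene",bw(-.089+.0375,.093,z)).round(1))
print(proj("scene",bw(-.145,.062,.006)),proj("scene",bw(-.06,.059,.07)))
a=cv2.imread("pics/s4.png")[190:280,270:390]; cv2.imwrite("pics/s4c.png",cv2.resize(a,(800,600),interpolation=cv2.INTER_NEAREST))
E
```

```text
t: 11.3
tool_pos: [0.4888, 0.0551, -0.0181]
tcp_rot: [179.9, 0.0, 111.8]
ft_force: [-0.4, -1.7, -0.7]
width: 0.0302
finger_force: 0.0
0.085 [338.  266.1] [305.6 262.7]
0.1 [338.2 262.2] [305.5 258.7]
0.117 [338.5 257.5] [305.4 254.1]
[345.52760251 276.29134097] [311.28855923 255.66365768]
```

View pics/s4c.png

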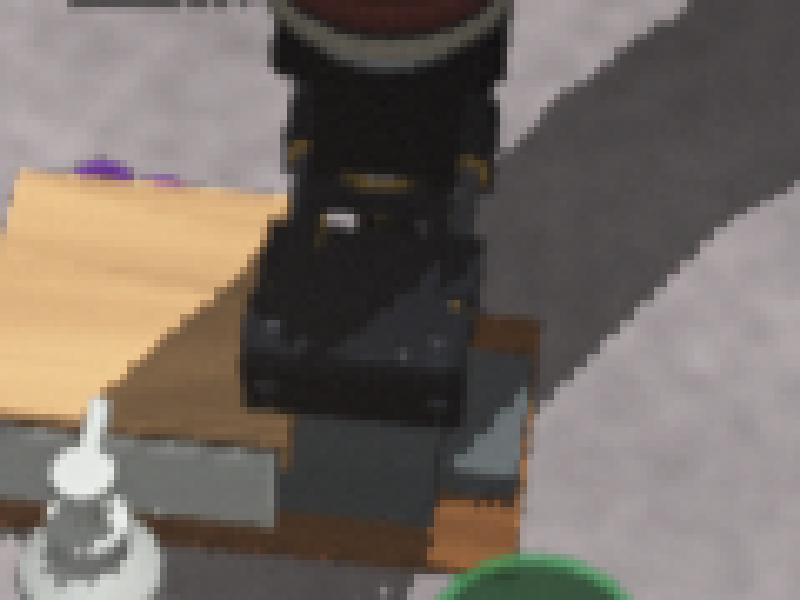

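The body's lower corners show at (306,251) and (339,254), about 0.13 m up. So the body clears the lid by far, and only the TCP reading is biased in z. I'll push again with the tip at a true 14 mm (reading -18 mm).

```bash
python3 -m creep '[[-0.04,0,0,0,0,0,0.35],[-0.08,0,0,0,0,0,0.35],[-0.11,0,0,0,0,0,0.35],[-0.13,0,0,0,0,0,0.35],[-0.145,0,0,0,0,0,0.35],[-0.16,0,0,0,0,0,0.35],[-0.175,0,0,0,0,0,0.35],[-0.19,0,0,0,0,0,0.35],[-0.205,0,0,0,0,0,0.35],[-0.22,0,0,0,0,0,0.35]]'
python3 - <<'E'
from h import *
go(bw(-.0905,-.002,-.017)); save("wrist","w6")
for r in spotter.outline_of("wrist","tray")[:3]: print(r["confidence"],r["rect"])
for r in spotter.mark_of("wrist","lip_end")[:3]: print(r["confidence"],wb(at_z("wrist",r["centre"],.016)))
E
```

```text
t: 12.3
tool_pos: [0.5126, -0.0065, -0.0192]
tcp_rot: [-180.0, -0.0, 111.9]
ft_force: [-0.4, 0.6, -0.6]
width: 0.0307
finger_force: 0.4
rows: [-0.1548 -0.0006 -0.0072] [-0.     -0.      0.0008]  now box: [-0.1369 -0.0019 -0.0192] F [-0.4  0.6 -0.6] t 12.3 w 0.030681354985028064
0.94 [259.9, 318.4, 383.7, 412.8]
0.83 [-0.12817492 -0.00164184  0.016     ]
```

View pics/w6.png

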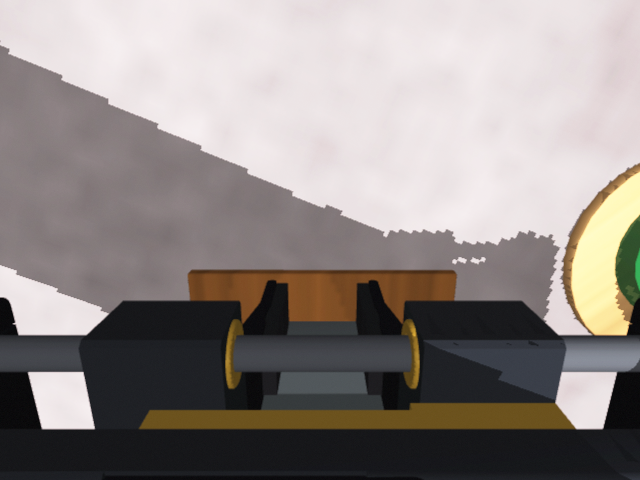

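The board's front is now bare from row 270 to 321 and the lip edge sits at the fingers, so the tray is moving. It needs about 46 mm more.

```bash
python3 -m creep '[[-0.015,0,0,0,0,0,0.35],[-0.03,0,0,0,0,0,0.35],[-0.045,0,0,0,0,0,0.35],[-0.06,0,0,0,0,0,0.35],[-0.075,0,0,0,0,0,0.35],[-0.09,0,0,0,0,0,0.35],[-0.105,0,0,0,0,0,0.35],[-0.12,0,0,0,0,0,0.35],[-0.13,0,0,0,0,0,0.35],[-0.137,0,0,0,0,0,0.35]]'
python3 -m creep '[[-0.003,0,0,0,0,0,0.35],[-0.006,0,0,0,0,0,0.35],[-0.009,0,0,0,0,0,0.35],[-0.009,0,0,0,0,0,0.35]]'
python3 -c "
from h import *
go(bw(-.0905,-.002,-.017))"
```

```text
t: 13.45
tool_pos: [0.5278, -0.0448, -0.0192]
tcp_rot: [-180.0, 0.0, 111.8]
ft_force: [-0.2, 1.6, -0.1]
width: 0.0307
finger_force: 0.8
t: 13.85
tool_pos: [0.5281, -0.0455, -0.0192]
tcp_rot: [-180.0, -0.1, 111.9]
ft_force: [-4.0, 6.0, 4.2]
width: 0.0305
finger_force: 3.4
rows: [-0.0148 -0.0004 -0.0073] [-0.0002 -0.0007  0.0011]  now box: [-0.095  -0.0019 -0.0192] F [-4.   6.   4.2] t 13.85 w 0.030503750057323333
```

The stop is felt at box x = -0.095 m, which agrees with the roughly 4 mm box offset seen at the board edge. Now back off, rise, shut the fingers and check.

```bash
python3 -m creep '[[0.03,0,0,0,0,0,0.35],[0.07,0,0,0,0,0,0.35],[0.12,0,0,0,0,0,0.35],[0.15,0,-0.05,0,0,0,0.2],[0.15,0,-0.15,0,0,0,0],[0.15,0,-0.28,0,0,0,0],[0.15,0,-0.37,0,0,0,0],[0.15,0,-0.37,0,0,0,0],[0.15,0,-0.37,0,0,0,0]]'
python3 - <<'E'
from h import *
go(bw(-.024,-.02,.07)); save("wrist","w7")
for k,z in(("lip_end",.016),("tray",.006),("keys",.009),("tin",.009)):
  for r in spotter.mark_of("wrist",k)[:2]: print(k,r["confidence"],wb(at_z("wrist",r["centre"],z)))
E
```

```text
t: 14.75
tool_pos: [0.5122, -0.0045, 0.0921]
tcp_rot: [179.9, -0.0, 111.9]
ft_force: [-0.2, -0.0, -0.4]
width: 0.0011
finger_force: 0.0
rows: [-0.383  -0.0628  0.0734] [ 0.0004 -0.      0.001 ]  now box: [-0.139  -0.0016  0.0921] F [-0.2 -0.  -0.4] t 14.75 w 0.0011491939217677413
lip_end 0.5 [-0.08630699 -0.00345593  0.016     ]
```

View pics/w7.png

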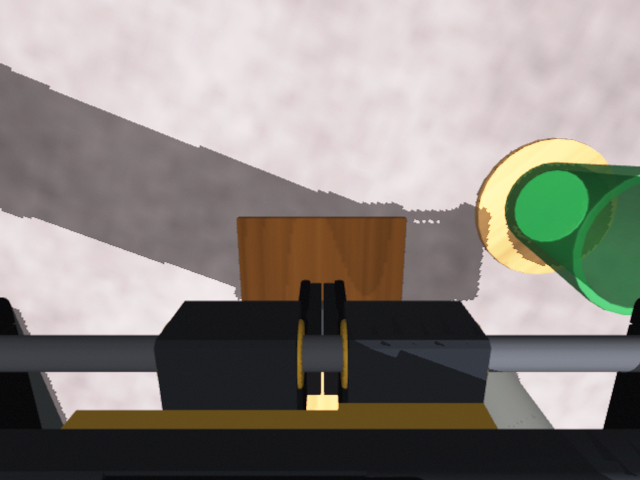

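The wrist view shows the base board bare in front (237-406, rows 217-300), with the lip end measured at -0.086, i.e. home allowing for the offset. Moving over the lid.

```bash
python3 -m creep '[[-0.1,-0.02,0,0,0,0,0],[-0.2,-0.04,0,0,0,0,0],[-0.3,-0.06,0.01,0,0,0,0],[-0.38,-0.063,0.04,0,0,0,0],[-0.383,-0.063,0.1,0,0,0,0],[-0.383,-0.063,0.13,0,0,0,0],[-0.383,-0.063,0.14,0,0,0,0],[-0.383,-0.063,0.14,0,0,0,0]]'
python3 -c "
from h import *
go(bw(-.024,-.02,.04))"
```

```text
t: 15.8
tool_pos: [0.5368, -0.1182, 0.0494]
tcp_rot: [-179.9, -0.0, 111.9]
ft_force: [-0.1, 0.4, -0.3]
width: 0.0004
finger_force: 0.0
rows: [-0.0005  0.0024  0.0314] [-0.0004 -0.0002  0.001 ]  now box: [-0.0241 -0.0207  0.0494] F [-0.1  0.4 -0.3] t 15.8 w 0.00039757883187652914
```

```bash
python3 -m creep '[[0,0,0.01,0,0,0,0],[0,0,0.02,0,0,0,0],[0,0,0.03,0,0,0,0],[0,0,0.037,0,0,0,0],[0,0,0.044,0,0,0,0],[0,0,0.05,0,0,0,0],[0,0,0.05,0,0,0,0]]'
python3 -m creep '[[0,0,0.007,0,0,0,0],[0,0,0.014,0,0,0,0],[0,0,0.021,0,0,0,0],[0,0,0.028,0,0,0,0],[0,0,0.028,0,0,0,0]]'
```

```text
t: 16.5
tool_pos: [0.5372, -0.1189, 0.0349]
tcp_rot: [180.0, -0.0, 111.8]
ft_force: [-0.0, -0.6, 0.9]
width: 0.0005
finger_force: 0.3
t: 17.0
tool_pos: [0.5373, -0.1189, 0.0266]
tcp_rot: [180.0, -0.0, 111.8]
ft_force: [-1.3, 0.6, 1.9]
width: 0.0001
finger_force: 1.2
```

```bash
python3 -m creep '[[0,0,0.005,0,0,0,0],[0,0,0.01,0,0,0,0],[0,0,0.01,0,0,0,0]]'
python3 -c "
from h import *
go(bw(-.024,-.02,.02))
save('scene','s8')
for k in ('lid_top','skirt'):
  for r in spotter.mark_of('scene',k)[:2]: print(k,r['confidence'],r['centre'],[ (z,proj('scene',bw(-.004 if k=='lid_top' else -.06,-.002,z)).round(1)) for z in (.028,.046,.054,.072)])
a=cv2.imread('pics/s8.png')[190:280,250:370]; b=cv2.imread('pics/s4.png')[190:280,250:370]
cv2.imwrite('pics/c8.png',np.vstack([cv2.resize(i,(800,300),interpolation=cv2.INTER_NEAREST) for i in (a[30:75],b[30:75])]))
"
```

```text
t: 17.3
tool_pos: [0.5373, -0.1189, 0.0236]
tcp_rot: [180.0, -0.0, 111.8]
ft_force: [-1.6, 0.2, 4.0]
width: 0.0005
finger_force: 1.8
rows: [0.0021 0.0018 0.012 ] [ 0.     -0.      0.0007]  now box: [-0.0234 -0.0206  0.0236] F [-1.6  0.2  4. ] t 17.3 w 0.00053331294686587
lid_top 0.67 [290.7, 238.5] [(0.028, array([292.7, 244.9])), (0.046, array([292.5, 240.3])), (0.054, array([292.4, 238.2])), (0.072, array([292.1, 233.5]))]
lid_top 0.37 [234.0, 254.0] [(0.028, array([292.7, 244.9])), (0.046, array([292.5, 240.3])), (0.054, array([292.4, 238.2])), (0.072, array([292.1, 233.5]))]
skirt 0.64 [346.0, 310.4] [(0.028, array([314.7, 247.1])), (0.046, array([314.7, 242.6])), (0.054, array([314.7, 240.5])), (0.072, array([314.7, 235.8]))]
skirt 0.58 [314.2, 245.3] [(0.028, array([314.7, 247.1])), (0.046, array([314.7, 242.6])), (0.054, array([314.7, 240.5])), (0.072, array([314.7, 235.8]))]
```

View pics/c8.png

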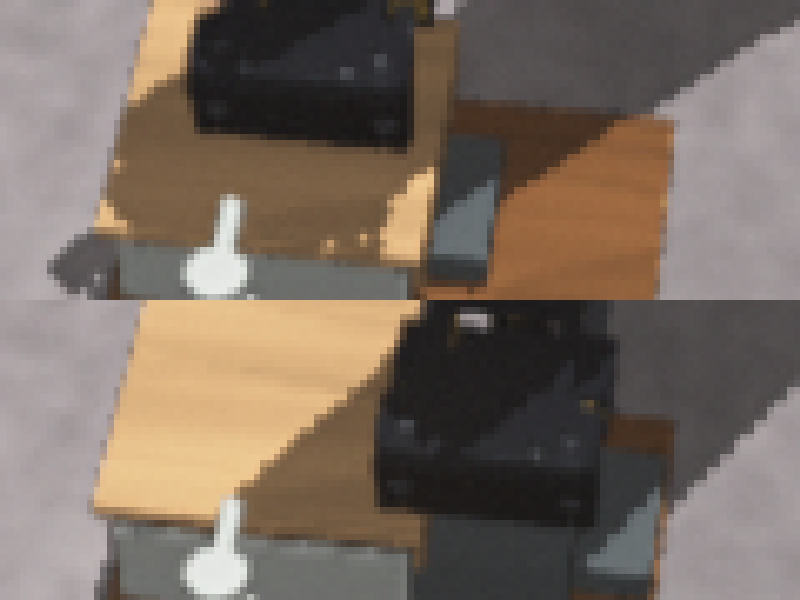

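In the upper crop (now) the lid's near corner has dropped by about 3 px (roughly 12 mm) compared with the lower one. The tray lip shows at home and the lid is going down. Pressing on to the firm stop.

```bash
python3 -m creep '[[0,0,0.004,0,0,0,0],[0,0,0.008,0,0,0,0],[0,0,0.008,0,0,0,0]]' | sed -n '2p;4p'
```

```text
tool_pos: [0.5373, -0.1189, 0.0218]
ft_force: [-5.5, 0.2, 13.6]
```

```bash
python3 -m creep '[[0,0,0.003,0,0,0,0],[0,0,0.006,0,0,0,0],[0,0,0.006,0,0,0,0]]' | sed -n '2p;4p'
```

```text
tool_pos: [0.5374, -0.1189, 0.0215]
ft_force: [-13.0, 2.8, 33.8]
```

Firm stop at 34 N, with the true tip at about 54 mm: seated. Lift clear and verify.

```bash
python3 -m creep '[[0,0,-0.02,0,0,0,0],[0,0,-0.1,0,0,0,0],[0,0,-0.25,0,0,0,0],[0,0,-0.4,0,0,0,0],[0.15,0.05,-0.5,0,0,0,0],[0.3,0.05,-0.5,0,0,0,0],[0.45,0.05,-0.5,0,0,0,0],[0.6,0.05,-0.5,0,0,0,0],[0.6,0.05,-0.5,0,0,0,0]]'
python3 - <<'E'
from h import *
s=save("scene","s9"); w=save("wrist","w9")
for k,z in(("lid_top",.054),("lip_end",.016)):
  for c in("scene","wrist"):
    for r in spotter.mark_of(c,k)[:2]: print(k,c,round(r["confidence"],2),np.round(r["centre"],1),wb(at_z(c,r["centre"],z)).round(4))
a=cv2.resize(s[190:330,200:400],(400,280)); b=cv2.resize(w,(373,280))
cv2.imwrite("pics/c9.png",np.hstack([a,b])[:,:,::-1]); print(robot.state()["t"])
E
```

```text
t: 18.95
tool_pos: [0.4822, 0.06, 0.169]
tcp_rot: [180.0, -0.1, 112.3]
ft_force: [0.6, -1.0, -0.0]
width: 0.0004
finger_force: 0.0
lid_top scene 0.95 [290.4 238.9] [0.0005 0.0008 0.054 ]
lid_top scene 0.25 [313.3 252.9] [-0.0619  0.0374  0.054 ]
lip_end scene 0.83 [341.4 169.6] [-0.0981 -0.316   0.016 ]
lip_end scene 0.66 [322.5 251.9] [-0.0804  0.0011  0.016 ]
19.25
```

View pics/c9.png

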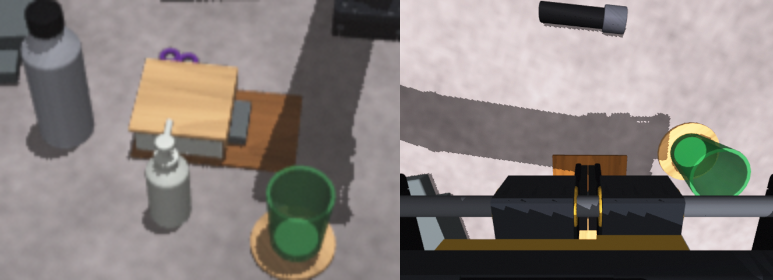

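The picture shows the lid seated, only the lip sticking out at (240,120), the bystanders standing where they were, and the robot clear. Lip at -0.080 and lid top at its 54 mm height both agree.

```bash
python3 -c "
from h import *
print(workorder.hand_in())"
```

```text
the job is handed in; nothing more can be done
None
```

I pushed the tray home to its back stop, pressed the lid to its firm stop at 34 N, and handed the job in at about 19 s with the other things still in place; the hand-in gave no verdict, and the keys and tin could not be seen under the closed lid.

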